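# Lower the lolly-rack lamp by one hole

### The job

The lamp over the lolly rack stands on a telescoping post that locks in a row of holes. Press the red button to let the post go, and collapse it to its very next hole down, so that it locks there and the button springs right out again. Push gently, do not force the post against its lock, and leave the lollies and everything else on the counter where they are.

Things in the scene. Friction and masses are not known exactly. Their poses are not given: they have to be found in the camera images.
- handle_top (a point): Centre of the flat top of the black T-handle on the lamp post, 294 mm above the counter at the start. The handle is a level bar 124 mm long (y axis), 32 mm wide (x), 26 mm tall; z is up. The red button stands out of its middle. A rod leads to the lamp (50 x 150 x 18 mm), 130 mm off along -x and 10 mm lower. The handle only slides straight up and down. Over 20 N on it or the button spoils the lock.
- button_top (a point): Centre of the top of the red push button, 22 mm in diameter, in the middle of the handle's top. It stands 12 mm proud when out and 3 mm when right in; a push then carries on into the post. As long as you push on the button its pin stays drawn and the post runs past its holes; pushed by the bar on either side of the button, the post locks by itself at the first hole it meets.
- button (a joint): How far the button is pressed in: 0 = right out, 0.009 m = right in. Its spring gives 2 N when out, 5 N when in. It draws back a brass pin by as much; the pin is clear of its hole from 7 to 8 mm. Between holes the tube's wall holds the pin and so the button in (7 to 8 mm) even when let go; it springs out to 0 only when the pin drops into a hole, which locks the post.
- post (a joint): How far the post has been collapsed: 0 = at the start, locked in the top hole; it grows as the handle goes down, to 0.083 m at most. The post is stiff in its tube: it stays where it is left and needs a push of about 6 to 9 N to slide down. Locked, it has about 1.5 mm of play each way, then stops hard.
- post_foot (a point): Centre of the underside of the post's grey foot plate, 120 x 120 x 14 mm, fixed to the counter. On the +x face of the 32 mm square post is the yellow strip with the holes, on its -x side the lolly rack. The next hole lies 36 to 60 mm below the top one (the strip is set by hand: this is not known better and must be felt or seen), a further one 30 mm below that.
- lolly_a: White round ice lolly standing in the rack, 41 mm in diameter, 89 mm tall with its stick; origin at the centre of its underside. Leave it be.
- lolly_b: Yellow lolly like the white ones, in the rack. Leave it be.
- lolly_c: Second white lolly in the rack. Leave it be.
- jar: Amber glass jar, 62 mm in diameter, 95 mm tall, standing about 140 mm to the +y side of the post; origin at the centre of its underside. Leave it be.
- stick_cup: Steel cup of wooden sticks, 68 mm wide, 125 mm tall, standing about 140 mm to the -y side of the post; origin at the centre of its underside. Leave it be.
- sauce: Yellow bottle, 64 mm in diameter, 170 mm tall; origin at the centre of its underside. Leave it be.
- scoop: Spoon lying on the freezer lid at the left. Leave it be.
- mug: White mug at the right, 80 mm wide, 90 mm tall; origin at the centre of its underside. Leave it be.

How it is judged:
By the outcome, as a careful person would: the job done as asked, in the order asked, and still so for the second after the job is handed in, with the robot touching nothing.
It also fails if it takes over 45 s, if anything falls off the work surface, if the arm or the gripper's body presses on something with over 40 N, if the wrist force passes 120 N, or if a joint passes its speed limit or range.

### The arm

A 7-joint arm with a two-finger parallel gripper is mounted at the origin on the work surface. World frame = base frame: x ahead of the robot, y to its left, z up, the work surface at z = 0. Lengths are in m, angles in rad, forces in N, time in s.
With the tool pointing down it reaches from about 0.375 to 0.925 m from the base axis. Payload 3.1 kg.
Tool frame: the origin (TCP) lies between the finger pads; the fingertips stand 19 mm ahead of it and the grasp point (between the pads) is the TCP; z points along the fingers, y is the direction in which the jaws open and shut (so a half turn about z gives the same grasp; the last joint's range is limited). The gripper opens to 85 mm and grips with 20 to 120 N. Pads are 22 mm wide; open, the fingers measure 114 mm over their backs; the gripper's body (76 mm by 85 mm) begins 54 mm behind the grasp point. The pads swing forward as they close: fully open they stand 13 mm farther back than shut.
Start: joints at [1.183, 0.383, 0.044, 1.598, -0.018, 1.161, -0.05], TCP at [0.186, -0.623, 0.25] pointing down, gripper open.
Joint ranges: [-2.61, 2.61], [-0.41, 2.15], [-1.48, 1.57], [0, 2.5], [-1.57, 4.71], [0.05, 1.97], [-2.85, 2.85]. Speed limits (rad/s): [2.79, 2.79, 3.14, 3.14, 3.14, 3.14, 3.14].

### API

Orientations are given as a unit quaternion [x, y, z, w].
In Python, from bench import move_ptp, movel, move_j, move_gripper, pause, inverse_kinematics, read_camera, camera_params, MotionError, sign_off, look_for, tip_of, read_time_s, read_qpos, read_joint_vel, read_effort, read_eef_pos, read_tcp_rot, read_ft_force, read_ft_torque, read_finger_gap gives the robot as it stands. Calls block until the motion is done:
- move_ptp(position, orientation): joint-space move of the TCP to a pose.
- movel(position, orientation=None, speed=0.15): straight line of the TCP; orientation=None keeps the orientation; speed is the mean speed in m/s.
- move_j(angles): joint-space move.
- move_gripper(opening, effort=None): finger opening in m; effort is the grip in N (None keeps the last); returns when the fingers have stopped.
- pause(seconds).
- inverse_kinematics(position, orientation): joint angles nearest the present ones, or None.
- read_camera(name): name is "side" or "top"; returns the picture (480x640x3 uint8, red, green, blue); there is no depth.
- camera_params(name): a dict with "K" (3x3 intrinsics, pixels), "dist_coeffs" ([k1, k2, p1, p2, k3] as OpenCV has them; the pictures are not rectified), "camera_from_world" (4x4, takes a point from world to camera coordinates). Camera axes: x right, y down, z forward; pixel columns grow to the right and rows downward; lengths in m; the calibration is good to about 2 mm. A picture is of the moment at which its call begins. camera_params takes no time and is no camera call.
A pose or a line that the arm cannot do raises MotionError and nothing moves.
- sign_off(): hands the job in, once; it reports no verdict.
Trained networks look in the newest picture that a camera, given by its name, has taken for a name from the list of things; names that differ only in an ending like _2 or _b are one class to them, and where a whole thing is asked for, a point or a joint stands for the part that bears it (a point fixed in the world has none). Each returns a list of dicts, best first, with "confidence" (0 to 1); they miss things now and then, are a little off and sometimes report something else, mostly with a low value. They report only what shows in the picture. A call takes as long as a camera call.
- look_for(camera, name): "at" ([column, row] in pixels, amid what is visible of it).
- tip_of(camera, name): "at" ([column, row] in pixels: a listed point, or the origin of a listed thing).
Readings, each from a call of its own:
- read_time_s(): time.
- read_qpos(): joint angles.
- read_joint_vel(): joint speeds.
- read_effort(): joint torques, N m.
- read_eef_pos(): TCP position.
- read_tcp_rot(): TCP orientation.
- read_ft_force(): force on the tool from outside, world axes, zero at the start.
- read_ft_torque(): the same for the moment, N m.
- read_finger_gap(): finger opening in m.
Only numpy, scipy, OpenCV 4.12 (cv2) and the standard library are available. Lean on these libraries where they do the work, as an engineer would, in place of code of your own. Each camera call takes 0.05 s, during which the arm holds its last target. There are 200 camera calls.

## Working session

There is one attempt and no reset: what is moved stays moved. The work goes in short steps, each a Python script; the robot and the scene stay as the last script left them, time stands still between calls to the robot, and variables do not carry over. Pictures are saved under pics/ and viewed, about 8 in all and at most 12, crops included, and the job is handed in when it is done.

```bash
mkdir -p pics; ls; python3 - <<'E'
from bench import *
import cv2,numpy as np
for c in("side","top"):
    im=read_camera(c); cv2.imwrite(f"pics/{c}0.png",im[:,:,::-1])
    p=camera_params(c); print(c,np.round(p["K"],1).tolist(),np.round(p["dist_coeffs"],4),np.round(p["camera_from_world"],3).tolist())
    for n in("handle_top","button_top","post_foot","jar","stick_cup","sauce","mug"):
        print(n,[(np.round(d["at"],1).tolist(),round(d["confidence"],2)) for d in tip_of(c,n)[:2]])
print(read_time_s(),read_eef_pos(),read_tcp_rot(),read_ft_force(),read_finger_gap())
E
```

```text
pics
side [[490.3, 0.0, 314.4], [0.0, 490.3, 232.7], [0.0, 0.0, 1.0]] [0.0144 0.     0.     0.     0.    ] [[-0.983, -0.185, 0.01, 0.482], [-0.141, 0.709, -0.691, 0.182], [0.121, -0.68, -0.723, 1.318], [0.0, 0.0, 0.0, 1.0]]
handle_top [([278.5, 180.4], 0.66)]
button_top [([280.1, 179.0], 0.56)]
post_foot [([286.2, 264.9], 0.95)]
jar [([291.6, 303.7], 0.72), ([319.1, 259.3], 0.41)]
stick_cup [([263.9, 227.4], 0.6)]
sauce [([379.4, 184.5], 0.66)]
mug [([329.4, 168.0], 0.81), ([291.9, 306.8], 0.18)]
top [[459.6, 0.0, 325.7], [0.0, 459.6, 240.1], [0.0, 0.0, 1.0]] [-0.09  0.    0.    0.    0.  ] [[0.03, -1.0, 0.0, 0.025], [-0.997, -0.03, -0.073, 0.511], [0.073, 0.002, -0.997, 1.568], [0.0, 0.0, 0.0, 1.0]]
handle_top [([352.2, 211.2], 0.82)]
button_top [([347.8, 208.4], 0.55)]
post_foot [([345.2, 224.8], 0.82), ([350.1, 208.2], 0.6)]
jar [([305.1, 233.4], 0.7)]
stick_cup [([379.7, 196.1], 0.54)]
sauce [([457.0, 288.9], 0.59)]
mug [([472.6, 235.7], 0.79), ([458.0, 290.5], 0.26)]
0.8 [ 0.18577934 -0.62291119  0.25031593] [9.89513642e-01 1.44439433e-01 1.30504272e-05 3.91965257e-05] [-0.68242698 -1.0520924   0.80764766] 0.08544273587075567
```

View pics/side0.png

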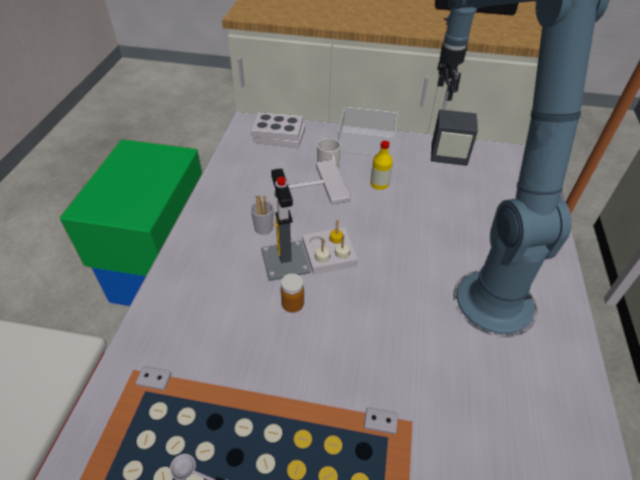

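View pics/top0.png

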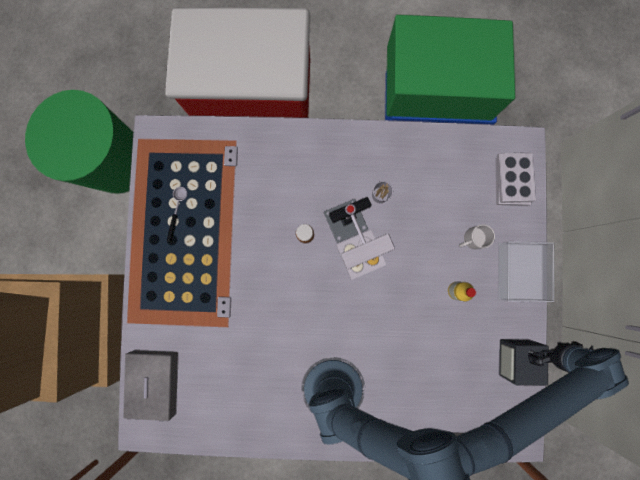

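```bash
cat > h.py <<'E'
from bench import *
import cv2,numpy as np
def proj(c,P):
    p=camera_params(c);T=np.array(p["camera_from_world"])
    return cv2.projectPoints(np.float64(P).reshape(-1,1,3),cv2.Rodrigues(T[:3,:3])[0],T[:3,3],np.array(p["K"]),np.array(p["dist_coeffs"]))[0][:,0]
def at_z(c,uv,z):
    p=camera_params(c);T=np.array(p["camera_from_world"])
    n=cv2.undistortPoints(np.float64([[uv]]),np.array(p["K"]),np.array(p["dist_coeffs"]))[0,0]
    d=T[:3,:3].T@[n[0],n[1],1];o=-T[:3,:3].T@T[:3,3]
    return o+d*(z-o[2])/d[2]
E
python3 - <<'E'
from h import *
for c,uv,z in [("side",(278.5,180.4),.294),("side",(280.1,179),.306),("side",(286.2,264.9),0),("top",(352.2,211.2),.294),("top",(347.8,208.4),.306),("top",(345.2,224.8),0)]: print(c,uv,at_z(c,uv,z))
E
```

```text
side (278.5, 180.4) [ 0.58954631 -0.03360745  0.294     ]
side (280.1, 179) [ 0.58314909 -0.02573434  0.306     ]
side (286.2, 264.9) [ 0.57499402 -0.01314512  0.        ]
top (352.2, 211.2) [ 0.57568544 -0.03372205  0.294     ]
top (347.8, 208.4) [ 0.58165832 -0.02036668  0.306     ]
top (345.2, 224.8) [ 0.56756487 -0.02644901  0.        ]
```

Side view: red button on the T-handle at about (281,181), with the jar at (292,292) and the cup at (263,217). Top view: button at (350,209). The bar runs from about (330,218) to (370,200), so the post is yawed by about 24°. I'll refine this by colour.

```bash
python3 - <<'E'
from h import *
for c,(u,v) in (("side",(281,181)),("top",(350,209))):
    im=cv2.imread(f"pics/{c}0.png").astype(int); b,g,r=im[...,0],im[...,1],im[...,2]
    yy,xx=np.mgrid[:480,:640]; near=(abs(xx-u)<12)&(abs(yy-v)<12)
    m=near&(r>120)&(g<90)&(b<90); uv=np.array([xx[m].mean(),yy[m].mean()]); print(c,m.sum(),uv,at_z(c,uv,.304))
    k=(abs(xx-u)<32)&(abs(yy-v)<32)&(r<60)&(g<60)&(b<60)
    n,lab,st,ce=cv2.connectedComponentsWithStats(k.astype(np.uint8))
    i=1+st[1:,4].argmax(); pts=np.argwhere(lab==i)[:,::-1].astype(np.float32)
    if c=="top":
        rc=cv2.minAreaRect(pts); bx=cv2.boxPoints(rc); P=np.array([at_z(c,q,.29) for q in bx]); print(rc,P.round(3).tolist(), P.mean(0))
        e=max((P[1]-P[0],P[2]-P[1]),key=np.linalg.norm); print("yaw of y",np.degrees(np.arctan2(e[1],e[0])),np.linalg.norm(e))
    x0,y0=u-50,v-40
    cv2.imwrite(f"pics/c_{c}.png",cv2.resize(im[y0:y0+110,x0:x0+100].astype(np.uint8),None,fx=4,fy=4,interpolation=2))
cv2.imwrite("pics/crop.png",np.hstack([cv2.imread("pics/c_side.png"),cv2.imread("pics/c_top.png")]))
E
```

```text
side 62 [281.0483871 181.       ] [ 0.57980981 -0.02123607  0.304     ]
top 42 [350.  208.5] [ 0.58185218 -0.02672233  0.304     ]
((340.3000183105469, 217.10000610351562), (18.335756301879883, 19.230182647705078), 63.43495178222656) [[0.568, 0.037, 0.29], [0.595, -0.012, 0.29], [0.548, -0.037, 0.29], [0.522, 0.012, 0.29]] [ 5.58174561e-01 -2.17170725e-04  2.90000000e-01]
yaw of y -61.52690513764343 0.05543542305274566
```

View pics/crop.png

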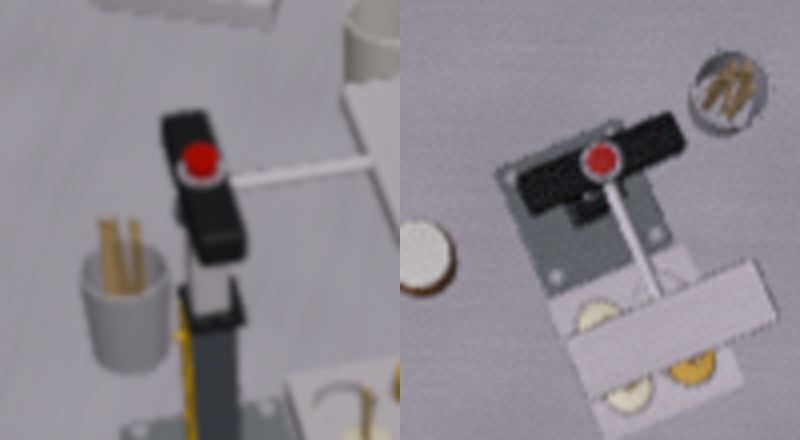

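Close-up: the button sits mid-bar, with a pale collar, and the bar yaw is about 24°. The button is at about (0.581, -0.024). I'll go above it with a closed gripper.

```bash
cat >> h.py <<'E'
Q=[np.cos(np.radians(12)),np.sin(np.radians(12)),0,0]
B=np.array([.581,-.024]); Y=np.array([-np.sin(np.radians(24)),np.cos(np.radians(24))])
E
python3 - <<'E'
from h import *
q=read_qpos()
movel([.186,-.623,.37],speed=.3)
move_gripper(0.0)
move_ptp([*B,.37],Q)
movel([*B,.335],Q,speed=.1)
pause(.2)
print(read_time_s(),read_eef_pos(),read_ft_force(),read_finger_gap())
ims=[]
for c in("side","top"):
    im=read_camera(c)[:,:,::-1]; u,v=proj(c,[[*B,.306]])[0].astype(int)
    ims.append(cv2.resize(im[v-50:v+60,u-50:u+50],None,fx=4,fy=4,interpolation=2))
cv2.imwrite("pics/above.png",np.hstack(ims))
E
```

```text
5.3583 [ 0.58154417 -0.02389673  0.33597875] [-0.20121434  0.55428698  2.00242654] 0.00020877025182557414
```

View pics/above.png

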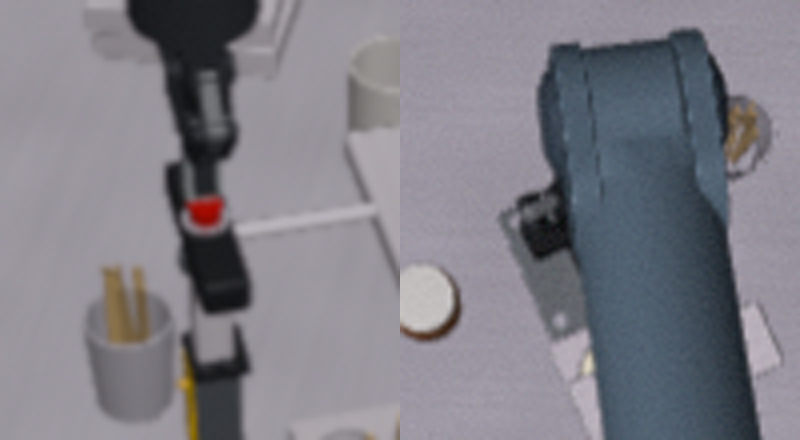

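Top view: the arm hides the button. Side view: the tip is centred just above the button at (205,190 in the crop). Next is a stepwise, force-guarded press.

```bash
cat >> h.py <<'E'
def fz(n=5):
    r=[]
    for _ in range(n): r.append(read_ft_force()[2]); pause(.01)
    return float(np.mean(r))
def descend(xy,z,zmin,step,lim,f0,speed=.02,stop=None):
    """stepwise down until the force passes lim or zmin; returns [(cmd z, z, force)]"""
    L=[]
    while z>zmin:
        z-=step; movel([*xy,z],Q,speed=speed); f=fz(3)-f0; L.append((round(z,4),round(read_eef_pos()[2],4),round(f,1)))
        if f>lim: break
    return L
E
python3 - <<'E'
from h import *
t=read_time_s(); f0=fz(10); print("bias",f0)
L=descend(B,.335,.315,.001,11,f0)
print(*L,sep="\n"); print(read_time_s()-t)
E
```

```text
bias 0.17638757713474199
(0.334, np.float64(0.3339), -0.4)
(0.333, np.float64(0.3329), -0.0)
(0.332, np.float64(0.3319), -0.4)
(0.331, np.float64(0.3309), -0.2)
(0.33, np.float64(0.3299), 0.2)
(0.329, np.float64(0.3289), 0.1)
(0.328, np.float64(0.3279), -0.0)
(0.327, np.float64(0.3269), -0.2)
(0.326, np.float64(0.3259), -0.5)
(0.325, np.float64(0.3252), 0.4)
(0.324, np.float64(0.3243), 2.4)
(0.323, np.float64(0.3232), 2.3)
(0.322, np.float64(0.3221), 2.7)
(0.321, np.float64(0.3211), 3.5)
(0.32, np.float64(0.3201), 3.4)
(0.319, np.float64(0.3191), 3.5)
(0.318, np.float64(0.3181), 4.3)
(0.317, np.float64(0.3172), 4.8)
(0.316, np.float64(0.3162), 5.3)
(0.315, np.float64(0.3153), 4.3)
5.5834
```

```bash
python3 - <<'E'
from h import *
L=descend(B,.315,.2945,.002,13,.18)
print(*L,sep="\n"); print(read_time_s())
E
```

```text
(0.313, np.float64(0.3132), 4.5)
(0.311, np.float64(0.3112), 5.0)
(0.309, np.float64(0.3092), 5.1)
(0.307, np.float64(0.3072), 5.0)
(0.305, np.float64(0.3052), 5.2)
(0.303, np.float64(0.3032), 4.5)
(0.301, np.float64(0.3012), 4.7)
(0.299, np.float64(0.2992), 5.0)
(0.297, np.float64(0.2972), 5.0)
(0.295, np.float64(0.2952), 5.2)
(0.293, np.float64(0.2932), 4.9)
14.0667
```

```bash
python3 - <<'E'
from h import *
P=B+.036*Y
movel([*B,.315],Q,speed=.1); movel([*P,.315],Q,speed=.1)
print(read_time_s(),read_eef_pos(),fz(3))
im=read_camera("side")[:,:,::-1]; u,v=proj("side",[[*B,.28]])[0].astype(int)
cv2.imwrite("pics/off.png",cv2.resize(im[v-50:v+60,u-50:u+50],None,fx=5,fy=5,interpolation=2))
E
```

```text
14.9417 [0.56604515 0.00990717 0.31506606] 0.42273846388686737
```

View pics/off.png

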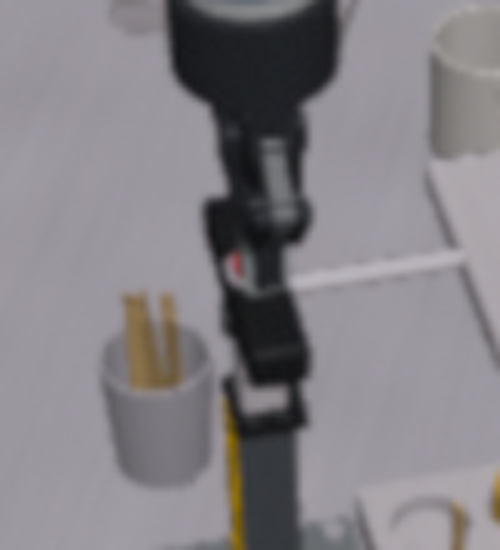

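The post is down by about 23 mm, and the tip is over the +y side of the bar, clear of the button. I'll push on the bar in small steps and stop at the first sign of the lock.

```bash
python3 - <<'E'
from h import *
P=B+.036*Y; f0=.18
movel([*P,.2925],Q,speed=.06)
L=descend(P,.2925,.2885,.001,10,f0)
if L[-1][2]<10: L+=descend(P,.2885,.2795,.002,12,f0)
print(*L,sep="\n"); t=read_time_s(); print(t)
z=L[-1][0]; F=[]; zp=read_eef_pos()[2]; M=[]
while z>.250 and L[-1][2]<12:
    z-=.0005; movel([*P,z],Q,speed=.02); f=fz(2)-f0; za=read_eef_pos()[2]; M.append((round(z,4),round(za*1e3,2),round(f,1)))
    if len(F)>3 and (f>np.median(F[-8:])+2.2 or zp-za<.0003): break
    F.append(f); zp=za
    if read_time_s()>37: break
print(*[tuple(map(float,m)) for m in M]); print(read_time_s())
E
```

```text
(0.2915, np.float64(0.2917), -0.2)
(0.2905, np.float64(0.2905), -0.6)
(0.2895, np.float64(0.2899), 2.0)
(0.2885, np.float64(0.2897), 5.2)
(0.2865, np.float64(0.2882), 6.7)
(0.2845, np.float64(0.2864), 7.7)
(0.2825, np.float64(0.2844), 7.6)
(0.2805, np.float64(0.2824), 7.3)
(0.2785, np.float64(0.2803), 8.1)
18.0167
(0.278, 279.98, 7.6) (0.2775, 279.52, 9.0) (0.277, 279.08, 8.3) (0.2765, 278.61, 7.9) (0.276, 278.12, 8.5) (0.2755, 277.58, 8.4) (0.275, 277.08, 9.1) (0.2745, 276.61, 9.3) (0.274, 276.08, 7.8) (0.2735, 275.59, 8.1) (0.273, 275.1, 8.8) (0.2725, 274.57, 8.1) (0.272, 274.07, 8.6) (0.2715, 273.59, 8.7) (0.271, 273.09, 8.7) (0.2705, 272.55, 8.3) (0.27, 272.04, 8.4) (0.2695, 271.4, 7.8) (0.269, 270.84, 7.7) (0.2685, 270.28, 7.7) (0.268, 269.29, 6.0) (0.2675, 268.79, 5.0) (0.267, 268.25, 5.5) (0.2665, 267.76, 5.7) (0.266, 267.23, 5.9) (0.2655, 266.75, 5.6) (0.265, 266.27, 5.7) (0.2645, 266.0, 6.3)
25.4833
```

The friction dropped at z≈269 mm, and about 3 mm later the post stopped. That matches the pin dropping in, plus the lock's play. I'll back off and check the button.

```bash
python3 - <<'E'
from h import *
P=B+.036*Y
movel([*P,.33],Q,speed=.15); movel([*(P+[-.12,.15]),.36],Q,speed=.3)
print(read_time_s(),read_ft_force())
ims=[]
for c in("side","top"):
    im=read_camera(c)[:,:,::-1]; cv2.imwrite(f"pics/{c}_end.png",im); u,v=proj(c,[[*B,.26]])[0].astype(int)
    ims.append(cv2.resize(im[v-50:v+60,u-50:u+50],None,fx=4,fy=4,interpolation=2))
    r=im.astype(int); yy,xx=np.mgrid[:480,:640]; m=(abs(xx-u)<14)&(abs(yy-v)<14)&(r[...,2]>120)&(r[...,1]<90)&(r[...,0]<90)
    print(c,m.sum(),xx[m].mean() if m.any() else 0,yy[m].mean() if m.any() else 0, [(h,proj(c,[[*B,h]])[0].round(1).tolist()) for h in(.2485,.2605)])
cv2.imwrite("pics/end.png",np.hstack(ims))
E
```

```text
26.8667 [ 0.98095229 -0.91098392 -0.22398747]
side 58 281.6551724137931 195.5344827586207 [(0.2485, [281.7, 197.3]), (0.2605, [281.5, 193.7])]
top 38 349.1842105263158 210.68421052631578 [(0.2485, [348.1, 211.4]), (0.2605, [348.3, 210.8])]
```

View pics/end.png

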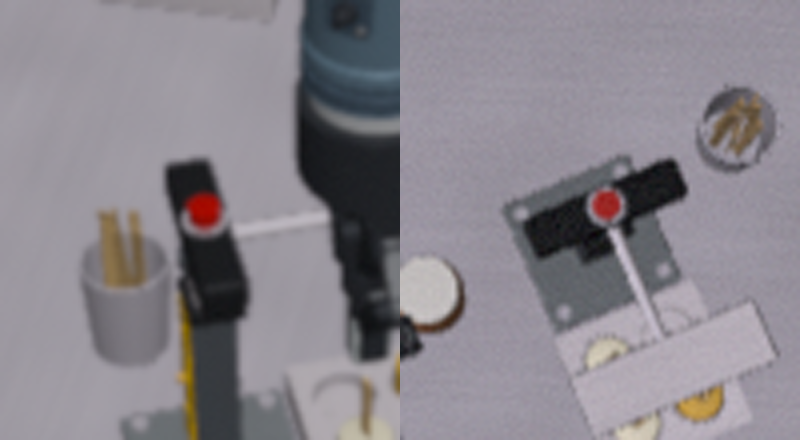

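The button appears proud of its collar again, with 58 red pixels against 62 at the start. I'll measure this by comparing the red shift with the bar shift between the first and last side pictures, and check that the other objects haven't moved.

```bash
python3 - <<'E'
from h import *
a,b=[cv2.imread(f"pics/side{s}.png") for s in("0","_end")]
def shift(box,up=8,m=8,dy=0):
    x0,y0,x1,y1=box; t=cv2.resize(a[y0:y1,x0:x1],None,fx=up,fy=up,interpolation=cv2.INTER_CUBIC)
    s=cv2.resize(b[y0-m+dy:y1+m+dy,x0-m:x1+m],None,fx=up,fy=up,interpolation=cv2.INTER_CUBIC)
    r=cv2.matchTemplate(s,t,cv2.TM_CCOEFF_NORMED); _,v,_,(x,y)=cv2.minMaxLoc(r); return x/up-m,y/up-m+dy,round(v,3)
print("bar back end",shift((268,164,286,174),dy=14)); print("bar front end",shift((276,190,296,207),dy=14)); print("button",shift((274,174,288,188),dy=14))
print("expected 45mm shift at bar:",proj("side",[[*B,.294],[*B,.249]]), "9mm:",proj("side",[[*B,.258],[*B,.249]]))
for n,bx in dict(jar=(278,272,308,314),cup=(248,192,276,236),sauce=(366,136,398,192),mug=(314,138,344,164),rack=(304,228,358,272)).items(): print(n,shift(bx,4,4))
E
```

```text
bar back end (0.875, 14.25, 0.998)
bar front end (0.25, 13.5, 0.915)
button (0.875, 14.375, 0.991)
expected 45mm shift at bar: [[280.99534947 183.36824752]
 [281.70112582 197.12908401]] 9mm: [[281.56305356 194.43595571]
 [281.70112582 197.12908401]]
jar (0.0, 0.0, 1.0)
cup (-0.5, 0.0, 0.939)
sauce (0.0, 0.0, 1.0)
mug (4.0, -1.75, 0.297)
rack (0.0, 0.5, 0.872)
```

```bash
python3 -c "
from bench import *
sign_off(); print(read_time_s())"
```

```text
the job is handed in; nothing more can be done
the job is handed in; nothing more can be done
```

The post is down in its next hole, about 45 mm below the start, and locked there with the button sprung out again. I handed the job in at about 27 s, with the arm clear of everything.

**What I did:** I pressed the button right in and pushed the post down about 23 mm through it, at about 5 N. I then moved to the bar on the +y side of the button and pushed in 0.5 mm steps, never reading more than 9.3 N. The friction dropped where the pin fell in, and I stopped about 3 mm later when the post resisted. That matches the lock's play.

**Checks:**
- **Button:** between the first and last side pictures the button moved 14.4 px and the bar 13.5–14.3 px. A button still held in would have differed by 2–3 px. I did not touch it to confirm.
- **Post:** about 13.8 px was expected for a 45 mm drop, which agrees with the bar's shift.
- **Other objects:** the jar and the sauce bottle had not moved. The cup (0.5 px) and rack (0.5 px) matched less well, probably because the moving handle and lamp fall within those image areas.
- **Not confirmed:** the mug check failed, probably because the arm hid it. I did not check the scoop, and the lollies only through the rack.

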